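# Roll the grinding wheel into its rack

### The arm

A 6-joint arm with a two-finger parallel gripper is mounted at the origin on the work surface. World frame = base frame: x ahead of the robot, y to its left, z up, the work surface at z = 0. Lengths are in mm, angles in degrees, forces in N, time in s.
With the tool pointing down it reaches from about 250 to 800 mm from the base axis. Payload 3.9 kg.
Tool frame: the origin (TCP) lies on the mounting face of the last link; the fingertips stand 173 mm ahead of it and the grasp point (between the pads) lies 155 mm ahead of it; z points along the fingers, y is the direction in which the jaws open and shut (so a half turn about z gives the same grasp; the last joint's range is limited). The gripper opens to 85 mm and grips with 20 to 120 N. Pads are 22 mm wide; open, the fingers measure 114 mm over their backs; the gripper's body (76 mm by 85 mm) begins 54 mm behind the grasp point. The pads swing forward as they close: fully open they stand 13 mm farther back than shut.
Start: joints at [64.4, 14.897, -7.913, 67.191, 0, 90], TCP at [226.837, 473.456, 404.704] pointing down, gripper open.
Joint ranges: [-159.42, 159.42], [-47.68, 98.78], [-73.54, 78.23], [-108.79, 121.32], [-90, 84.71], [-180, 180]. Speed limits (degrees/s): [147.25, 147.25, 180, 180, 180, 180].

### API

Orientations are given as [roll, pitch, yaw] about the fixed x, y, z axes, in that order (R = Rz(yaw) Ry(pitch) Rx(roll)).
In Python, from station import manip gives the robot as it stands. The module is installed in compiled form; this text tells all that it offers. Calls block until the motion is done:
- manip.movep(position, orientation): joint-space move of the TCP to a pose.
- manip.movel(position, v=150, orientation=None, guard=None): straight line of the TCP; orientation=None keeps the orientation; v is the mean speed in mm/s. With guard (N) it stops when the force on the tool has changed by that much, and returns True; else False.
- manip.movej(angles): joint-space move.
- manip.gripper_to(opening, grasp_force=None): finger opening in mm; grasp_force is the grip in N (None keeps the last); returns when the fingers have stopped.
- manip.hold(seconds).
- manip.inverse_kinematics(position, orientation): joint angles nearest the present ones, or None.
- manip.get_image(name): name is "scene" or "top"; returns (picture, depth): 400x640x3 uint8, blue, green, red; 400x640 float32, mm along the optical axis (not along the pixel's ray), 0 where there is no reading.
- manip.calibration(name): a dict with "intrinsics" (3x3 intrinsics, pixels), "k1" (the pictures are not rectified: a ray, as slopes to the right and down, at radius r is drawn at 1 + k1 r^2 times it, then the intrinsics apply), "R" (3x3) and "t" (3): a world point X has camera coordinates R X + t. Camera axes: x right, y down, z forward; pixel columns grow to the right and rows downward; lengths in mm; the calibration is good to about 2 mm. A picture is of the moment at which its call begins. calibration takes no time and is no camera call.
A pose or a line that the arm cannot do raises manip.MotionError and nothing moves.
- manip.close_job(): hands the job in, once; it reports no verdict.
Trained networks look in the newest picture that a camera, given by its name, has taken for a name from the list of things; names that differ only in an ending like _2 or _b are one class to them, and where a whole thing is asked for, a point or a joint stands for the part that bears it (a point fixed in the world has none). Each returns a list of dicts, best first, with "p" (0 to 1); they miss things now and then, are a little off and sometimes report something else, mostly with a low value. They report only what shows in the picture. A call takes as long as a camera call. They do not tell look-alikes from the thing itself.
- manip.search_frame(camera, label): "box" ([left, top, right, bottom] in pixels, round what is visible of it).
- manip.silhouettes(camera, label): "mask" (400x640 bool, what is visible of it) and "box" ([left, top, right, bottom] in pixels, round what is visible of it).
Readings, each from a call of its own:
- manip.read_clock(): time.
- manip.read_joint_positions(): joint angles.
- manip.read_qd(): joint speeds.
- manip.read_effort(): joint torques, N m.
- manip.read_ee_pos(): TCP position.
- manip.read_tool_rot(): TCP orientation.
- manip.read_ft_force(): force on the tool from outside, world axes, zero at the start.
- manip.read_wrist_torque(): the same for the moment, N m.
- manip.read_gripper_width(): finger opening in mm.
Only numpy, scipy, OpenCV 4.12 (cv2) and the standard library are available. Lean on these libraries where they do the work, as an engineer would, in place of code of your own. Each camera call takes 0.05 s, during which the arm holds its last target. There are 200 camera calls.

### The job

Roll the grinding wheel that stands on the bench along on its rim to the empty bay of the wheel rack and on into the bay until it has dropped into the cradle at the end, resting on both bars, and let go of it there. Keep it upright and on its rim the whole way - it is brittle, so do not lift it, let it fall over or push or squeeze it hard (25 N at most) - and leave the tools lying about as they are.

Things in the scene. Friction and masses are not known exactly. Their poses are not given: they have to be found in the camera images.
- wheel: dark grey grinding wheel: plain solid disc, 150 mm diameter, 25 mm thick, 0.6 to 1.0 kg, standing free on its rim. Origin at its centre, 75 mm above the bench; y is the axle, x and z turn with it as it rolls. Brittle: over 25 N from the fingers harms it. It falls if leant over 9 degrees, rolls under 1 N, coasts 1 to 3 cm. A finger rubbing on the rim brakes its turning, less so if it pushes low
- rack: grey sheet-steel wheel rack bolted to the bench: two bays side by side, each between two upright plates 50 mm high and 38 mm apart, open above and in front, with the bench as floor. Origin on the bench mid-mouth; x runs into the bays, y across them, z up. Plates run from x = 0 to a back plate at x = 200 mm; in front of x = 0 their lips flare to about 66 mm apart over 32 mm
- bay_a (a point): mouth of the bay at rack y = +60 mm: point on the bench at rack x = 0 on its centre line, axes as the rack's. In each bay a cradle is clamped, at a depth set by hand that is not measured: two half-round cross bars 4.5 mm high, 31 mm apart (the front one is felt as a bump of some 3 to 10 N), then an upright end plate 85 mm high (a hard stop)
- bay_b (a point): mouth of the bay at rack y = -60 mm, otherwise like bay_a. A wheel seated on both bars of a cradle has its centre 78 mm above the bench and 1.5 mm short of touching the end plate; in the empty bay that centre lies somewhere between rack x = 0 and 100 mm
- parked_wheel: a lighter grey wheel, 150 by 25 mm, already standing in one of the two bays on its cradle (fixed); the other bay is the empty one. Origin on the bench under its centre, on its bay's centre line; axes as the rack's
- hammer: loose hammer lying on the bench beside the lane, handle to its -x; leave alone
- spanner: loose steel spanner lying flat on the bench along its x; leave alone
- file: loose flat file with wooden handle, 310 mm long along its x, 22 mm high; leave alone
- flange: loose steel wheel flange lying flat, 60 mm diameter, 13 mm high, origin under its centre; leave alone
- brass_handle: loose cast brass handle, an oval loop about 80 by 60 mm with a round foot, up to 34 mm high; leave alone
There are look-alikes about, which are no part of the job. There is more than one size of the wheel; the job needs the smaller.

How it is judged:
By the outcome, as a careful person would: the job done as asked, in the order asked, and still so for the second after the job is handed in, with the robot touching nothing.
It also fails if it takes over 72 s, if anything falls off the work surface, if the arm or the gripper's body presses on something with over 40 N, if the wrist force passes 120 N, or if a joint passes its speed limit or range.

## Working session

There is one attempt and no reset: what is moved stays moved. The work goes in short steps, each a Python script; the robot and the scene stay as the last script left them, time stands still between calls to the robot, and variables do not carry over. Pictures are saved under pics/ and viewed, about 8 in all and at most 12, crops included, and the job is handed in when it is done.

```bash
mkdir -p pics
cat > h.py <<'E'
import numpy as np, cv2
from station import manip as m
def world(cam,depth,mask):
    c=m.calibration(cam);K=np.array(c["intrinsics"]);R=np.array(c["R"]);t=np.array(c["t"])
    v,u=np.nonzero(mask&(depth>0));d=depth[v,u]
    p=cv2.undistortPoints(np.stack([u,v],1).astype(np.float64)[:,None],K,np.array([c["k1"],0,0,0.]))[:,0]
    X=np.column_stack([p[:,0]*d,p[:,1]*d,d]); return (X-t)@R, u, v
def proj(cam,P):
    c=m.calibration(cam);rv=cv2.Rodrigues(np.array(c["R"]))[0]
    return cv2.projectPoints(np.array(P,float).reshape(-1,3),rv,np.array(c["t"],float),np.array(c["intrinsics"]),np.array([c["k1"],0,0,0.]))[0][:,0]
E
python3 - <<'E'
from h import *
for c in("scene","top"):
    im,d=m.get_image(c);cv2.imwrite(f"pics/{c}0.png",im)
    k=m.calibration(c);print(c,(-np.array(k["R"]).T@np.array(k["t"])).round(),np.array(k["R"])[2].round(2))
    for l in("wheel","rack","parked_wheel","hammer","spanner","file","flange","brass_handle"):
        for s in m.silhouettes(c,l):
            X,_,_=world(c,d,s["mask"])
            if len(X):print(l,round(s["p"],2),np.round(s["box"]),np.percentile(X,2,0).round(),np.median(X,0).round(),np.percentile(X,98,0).round())
print(m.read_clock())
E
```

```text
scene [1118.  641. 1181.] [-0.41 -0.43 -0.8 ]
wheel 0.92 [336. 206. 376. 250.] [555. 147.   6.] [578. 221.  98.] [583. 284. 150.]
wheel 0.83 [389. 265. 446. 326.] [543. 477.  17.] [646. 503. 163.] [717. 515. 199.]
rack 0.74 [247. 124. 330. 195.] [ 439. -295.   -2.] [ 503. -202.   29.] [625. -47.  78.]
parked_wheel 0.7 [256. 148. 295. 192.] [ 582. -217.   27.] [ 604. -113.   99.] [615. -50. 153.]
hammer 0.84 [259. 196. 320. 261.] [658. -64.  -0.] [708.  46.  23.] [733. 190.  29.]
spanner 0.8 [361. 193. 393. 234.] [399. 118.  -3.] [438. 201.   6.] [472. 283.  11.]
file 0.69 [250. 207. 310. 277.] [739. -97.  -2.] [760.  56.  14.] [777. 202.  23.]
flange 0.51 [252. 125. 267. 141.] [ 473. -399.   -1.] [ 501. -369.    8.] [ 525. -348.   16.]
brass_handle 0.54 [228. 163. 248. 187.] [ 636. -280.   -3.] [ 682. -249.   11.] [ 731. -208.   33.]
top [ 366.   29. 1404.] [ 0.15  0.01 -0.99]
wheel 0.91 [234. 195. 293. 214.] [552. 141.  15.] [559. 207. 125.] [579. 277. 152.]
wheel 0.78 [135. 148. 174. 226.] [525. 473.  16.] [612. 481. 146.] [707. 511. 200.]
rack 0.96 [359. 179. 458. 260.] [ 429. -31
[... 179 characters left out ...]
78.] [651. -65.   1.] [702.  32.  23.] [727. 184.  31.]
hammer 0.72 [272. 146. 370. 180.] [651. -65.  12.] [701.  32.  23.] [727. 184.  31.]
hammer 0.43 [471. 223. 490. 245.] [ 472. -401.    1.] [ 497. -372.    8.] [ 524. -347.   17.]
spanner 0.89 [240. 245. 303. 272.] [397. 117.  -2.] [436. 199.   7.] [469. 282.  13.]
file 0.64 [266. 132. 379. 152.] [740. -97.  -0.] [756.  48.  14.] [773. 194.  24.]
flange 0.72 [471. 219. 491. 243.] [ 470. -401.   -2.] [ 498. -372.    7.] [ 526. -347.   17.]
brass_handle 0.6 [413. 146. 442. 184.] [ 635. -268.   -3.] [ 689. -244.   12.] [ 731. -207.   33.]
brass_handle 0.16 [473. 223. 491. 244.] [ 471. -403.   -1.] [ 497. -373.    8.] [ 524. -348.   17.]
0.9
```

View pics/scene0.png

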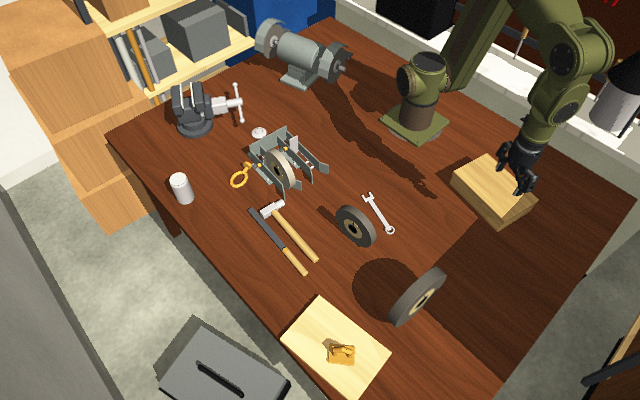

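View pics/top0.png

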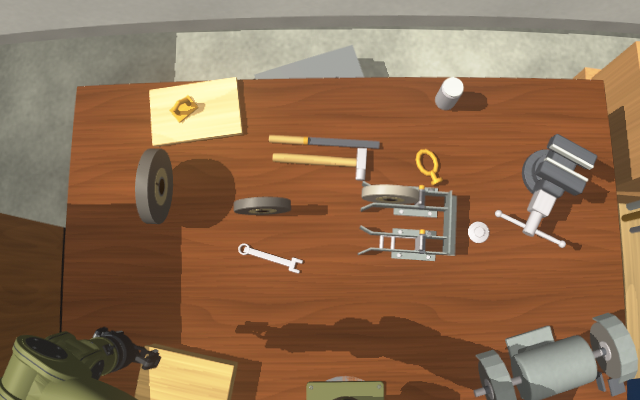

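The scene view shows the 150 mm wheel at about (356,228) and the rack at (290,160). The parked wheel is in the far bay and the near (robot-side) bay is empty. In the top view these are at (263,205) and (410,220).

Candidates for the wheel:
- Small wheel, top (263,205): 152 mm high, dark. This is the one to use.
- Large wheel, top (154,187): 200 mm high, so not it.
- Parked wheel, top (390,195): fixed and lighter, so not it.
- Grinder wheels, top (485,370) and (615,345): not it.

```bash
cat >> h.py <<'E'
def rect(P):
    (c,s,a)=cv2.minAreaRect(P[:,:2].astype(np.float32))
    if s[0]<s[1]: s=s[::-1];a-=90
    return np.round(c,1),np.round(s,1),round((a+90)%180-90,1)
def wheelpose(cams=("scene","top"),verbose=False):
    A=[]
    for c in cams:
        im,d=m.get_image(c)
        for s in m.silhouettes(c,"wheel"):
            X,_,_=world(c,d,cv2.erode(s["mask"].astype(np.uint8),np.ones((2,2)))>0)
            X=X[(X[:,2]>20)&(X[:,2]<165)]
            if len(X)>20 and np.median(X[:,1])<350 and np.median(X[:,2])>50 and len(X[:,2]) and np.percentile(X[:,2],98)<170: A.append(X);break
    return A
E
python3 - <<'E'
from h import *
for c,X in zip(("scene","top"),wheelpose()):
    print(c,len(X),rect(X),X.min(0).round(),X.max(0).round())
    for lo,hi in((20,60),(60,100),(100,135),(135,160)):
        s=X[(X[:,2]>lo)&(X[:,2]<hi)]
        if len(s)>5: print(lo,len(s),rect(s),s[:,2].max().round())
for c in("scene","top"):
    im,d=m.get_image(c)
    full=np.ones(d.shape,bool);X,u,v=world(c,d,full)
    s=(X[:,2]>25)&(X[:,2]<90)&(X[:,0]>400)&(X[:,0]<650)&(X[:,1]>-320)&(X[:,1]<-20)
    B=X[s]; H=np.zeros((600,560,3),np.uint8)
    for x,y,z in B: cv2.circle(H,(int((-y-20)*2-30+30),int((650-x)*2)),2,(0,int(min(255,(z-25)*5)),255 if z>55 else 60),-1)
    for k in range(0,300,50): cv2.putText(H,str(-20-k),(k*2,590),0,.4,(255,255,255)); 
    for k in range(400,650,50): cv2.putText(H,str(k),(0,(650-k)*2),0,.4,(255,255,255))
    cv2.imwrite(f"pics/h_{c}.png",H)
im=cv2.imread("pics/top0.png");im2=cv2.imread("pics/scene0.png")
a=cv2.resize(im[170:270,225:465],(800,333),interpolation=2);b=cv2.resize(im2[110:260,235:415],(320,266),interpolation=2)
h1=cv2.resize(cv2.imread("pics/h_top.png"),(240,257));h2=cv2.resize(cv2.imread("pics/h_scene.png"),(240,257))
o=np.zeros((600,800,3),np.uint8);o[:333]=a;o[333:599,:320]=b;o[333:590,320:560]=h1;o[333:590,560:]=h2
cv2.imwrite("pics/crop1.png",o)
print(m.read_clock())
E
```

```text
scene 999 (array([570.6, 216.1]), array([142.4,  28.6]), -85.4) [551. 145.  20.] [585. 288. 153.]
20 194 (array([579.5, 217.8]), array([132.2,   5.8]), -87.4) 60.0
60 295 (array([578.1, 218.2]), array([143.3,  25.9]), -77.9) 100.0
100 289 (array([571.9, 217. ]), array([130.1,  27.4]), -84.6) 135.0
135 221 (array([569.5, 212.5]), array([89.7, 25.4]), -86.5) 153.0
top 822 (array([564.3, 211.6]), array([149. ,  23.6]), -86.9) [551. 137.  20.] [579. 286. 154.]
20 92 (array([554.2, 211. ]), array([137.2,   2.2]), -87.4) 60.0
60 151 (array([555.4, 210. ]), array([150. ,  20.2]), -80.1) 100.0
100 263 (array([564.3, 210.9]), array([140.9,  23. ]), -86.5) 135.0
135 316 (array([564.8, 211. ]), array([95.4, 22.6]), -87.0) 154.0
1.2
```

View pics/crop1.png

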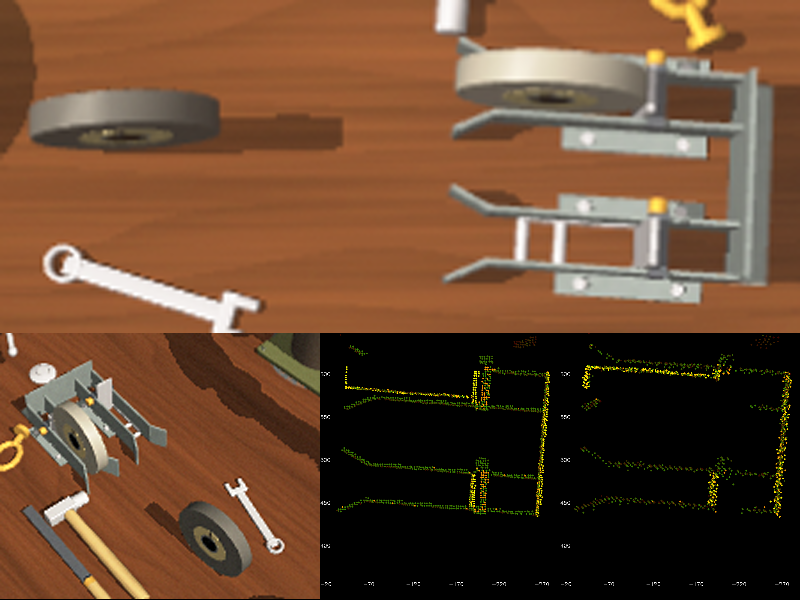

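The crop shows the chosen dark wheel (top view about (263,205)) with its plane almost along −y. The empty bay is the lower one in the top view, with both bars visible at about (382,242) and (392,242). Next I'll fit the bay line and check reach.

```bash
cat >> h.py <<'E'
def Rdir(az,tilt):
    # tool z: horizontal heading az(deg), tilt deg below horizontal; tool y horizontal
    a,t=np.radians([az,tilt]);z=np.array([np.cos(a)*np.cos(t),np.sin(a)*np.cos(t),-np.sin(t)])
    y=np.array([-np.sin(a),np.cos(a),0]);return np.column_stack([np.cross(y,z),y,z])
def rpy(R): 
    from scipy.spatial.transform import Rotation as Ro
    return Ro.from_matrix(R).as_euler('xyz',degrees=True)
def flip(R): return R@np.diag([-1,-1,1])
def tcp(tip,R,L=173): return np.array(tip)-L*R[:,2]
E
python3 - <<'E'
from h import *
P=[]
for c in("top","scene"):
    im,d=m.get_image(c);X,u,v=world(c,d,np.ones(d.shape,bool));
    for nm,xr in(("hi",(475,510)),("lo",(425,460))):
        s=X[(X[:,2]>30)&(X[:,2]<56)&(X[:,1]<-82)&(X[:,1]>-165)&(X[:,0]>xr[0])&(X[:,0]<xr[1])]
        if len(s)>20:
            q=np.polyfit(s[:,1],s[:,0],1);print(c,nm,len(s),"slope",q[0].round(3),"x@-100",np.polyval(q,-100).round(1),"zmax",s[:,2].max().round())
    s=X[(X[:,2]>30)&(X[:,2]<56)&(X[:,0]>400)&(X[:,0]<515)&(X[:,1]<0)&(X[:,1]>-100)];print("lips ymax",s[:,1].max().round(),[ (round(a),round(b)) for b,a in [(s[s[:,0]>x0][:,1].max(),x0) for x0 in(430,480) if (s[:,0]>x0).any()]])
    s=X[(X[:,2]>62)&(X[:,2]<92)&(X[:,0]>440)&(X[:,0]<500)&(X[:,1]<-120)&(X[:,1]>-220)];print("endplate",len(s),np.percentile(s,[3,50,97],0).round())
    s=X[(X[:,2]>2)&(X[:,2]<9)&(X[:,0]>458)&(X[:,0]<480)&(X[:,1]<-60)&(X[:,1]>-190)]
    h,e=np.histogram(s[:,1],np.arange(-190,-60,4));print([(int(a),int(b)) for a,b in zip(e,h) if b>0])
k=m.calibration("top");K=np.array(k["intrinsics"]);R=np.array(k["R"]);t=np.array(k["t"])
for px in((381.6,242),(392.4,242)):
    r=np.append(cv2.undistortPoints(np.array([[px]],float),K,np.array([k["k1"],0,0,0.]))[0,0],1)@R;C=-R.T@t;print("bar",(C+r*(4.5-C[2])/r[2]).round(1))
print("rot",m.read_tool_rot())
W=np.array([566,213,0])
for n,(p,R) in dict(down=((566,213,265),Rdir(-109,90))).items():pass
for az,ctr in((-109,W),(-100,np.array([490,20,0])),(-96,np.array([470,-100,0]))):
    f=np.array([np.cos(np.radians(az)),np.sin(np.radians(az)),0])
    for t in(90,52):
        R0=Rdir(az,t);tip=ctr+[0,0,92] if t==90 else ctr-63*f+[0,0,24]
        for nm,R in(("a",R0),("b",flip(R0))): print(az,t,nm,tcp(tip,R).round(),m.inverse_kinematics(list(tcp(tip,R)),list(rpy(R))))
print(m.read_clock())
E
```

```text
top hi 72 slope 0.078 x@-100 494.9 zmax 55.0
top lo 61 slope 0.083 x@-100 452.8 zmax 55.0
lips ymax -41.0 [(430, -41), (480, -46)]
endplate 53 [[ 448. -201.   62.]
 [ 464. -198.   83.]
 [ 483. -195.   89.]]
[(-190, 3), (-186, 2), (-182, 4), (-174, 4), (-170, 1), (-166, 6), (-162, 2), (-158, 4), (-154, 3), (-150, 2), (-146, 6), (-142, 7), (-138, 9), (-134, 4), (-130, 4), (-126, 1), (-122, 2), (-118, 4), (-114, 4), (-110, 8), (-106, 6), (-102, 8), (-98, 1), (-94, 2), (-90, 1), (-86, 7), (-82, 1), (-78, 4), (-74, 1), (-70, 2), (-66, 3)]
scene hi 67 slope 0.077 x@-100 496.2 zmax 55.0
scene lo 68 slope 0.076 x@-100 454.8 zmax 54.0
lips ymax -37.0 [(430, -37), (480, -46)]
endplate 50 [[ 449. -204.   63.]
 [ 467. -198.   78.]
 [ 484. -195.   88.]]
[(-186, 1), (-174, 1), (-138, 3), (-134, 1), (-130, 1), (-110, 1), (-106, 1), (-102, 2), (-98, 1), (-94, 2), (-90, 1), (-74, 4), (-66, 2)]
bar [ 473.6 -106.2    4.5]
bar [ 473.3 -135.7    4.5]
rot [-1.79997561e+02 -4.86330324e-04  1.54400096e+02]
-109 90 a [566. 213. 265.] [ 20.62257793  27.56497731 -10.15108193  52.28394076   0.
 129.62257793]
-1
[... 451 characters left out ...]
586  17.6297251  -26.62380414  45.74647076   0.
 -77.66269414]
-100 52 a [519. 187. 160.] [ 27.28729292  40.33411979 -11.34135889  63.65328529 -29.32908704
 134.01776378]
-100 52 b [519. 187. 160.] [ 27.28729292  40.33411979 -11.34135889  63.65328529 -29.32908704
 -45.98223622]
-96 90 a [ 470. -100.  265.] [-12.01147839  16.77368542 -27.93177708  45.2945375    0.
  83.98852161]
-96 90 b [ 470. -100.  265.] [-12.01147839  16.77368542 -27.93177708  45.2945375    0.
 -96.01147839]
-96 52 a [488.  69. 160.] [ 17.69135667  33.13423795 -26.3563317   47.93796884 -34.31730352
 119.11044849]
-96 52 b [488.  69. 160.] [ 17.69135667  33.13423795 -26.3563317   47.93796884 -34.31730352
 -60.88955151]
1.3
```

The bay line is x = 474.7 + 0.0785·(y+100), so its heading is −94.5°. The seated centre comes out at about (473,−120.5), and the bars and the end plate agree on it.

Plan:
1. Straddle the wheel loosely from above and turn it to about −115°.
2. Push it to a point in front of the bay.
3. Turn it to −94.5°.
4. Push it in low.

```bash
cat >> h.py <<'E'
def down(az): 
    return list(rpy(Rdir(az,90)))
def twist(c,az0,az1,over):
    """loose straddle from above, turn about the vertical"""
    m.gripper_to(45,20)
    m.movel([*c,265],v=120,orientation=down(az0),guard=15) and print("GUARD")
    m.gripper_to(26,20);print("w",m.read_gripper_width())
    s=np.sign(az1-az0)
    for a in((az0+az1)/2,az1+s*over): m.movel([*c,265],v=60,orientation=down(a))
    print("F",np.round(m.read_ft_force(),1))
    m.gripper_to(45);m.movel([*c,335],v=150)
def report(tag):
    for c,X in zip(("scene","top"),wheelpose()):
        s=X[X[:,2]>100];b=X[(X[:,2]>137)]
        print(tag,c,"all",rect(X),"top",rect(b),"zmax",X[:,2].max().round())
    print(m.read_clock().__round__(1))
E
python3 - <<'E'
from h import *
c=(567,213)
m.gripper_to(45,20)
m.movep([*c,345],down(-87));print(m.read_joint_positions().round(1))
im,d=m.get_image("top");cv2.imwrite("pics/t1.png",im)
twist(c,-87,-115.5,2)
m.movep([c[0]+110,c[1]+150,345],down(-115.5))
report("after twist")
for k in("top","scene"):cv2.imwrite(f"pics/{k}2.png",m.get_image(k)[0])
a=cv2.imread("pics/scene2.png")[130:330,240:480];cv2.imwrite("pics/c2.png",cv2.resize(a,(720,600),interpolation=2))
E
```

```text
[ 20.7  24.4  -2.7  62.9   0.  107.6]
w 25.86404769436057
F [-0.  -0.2 -0.3]
after twist scene all (array([568.8, 211.8]), array([130.3,  26.1]), 65.9) top (array([567.8, 211.2]), array([85.4, 24.7]), 66.1) zmax 154.0
after twist top all (array([564.9, 211.3]), array([148.8,  25.3]), 65.8) top (array([564.5, 209.9]), array([93.8, 23.4]), 64.6) zmax 156.0
7.5
```

View pics/c2.png

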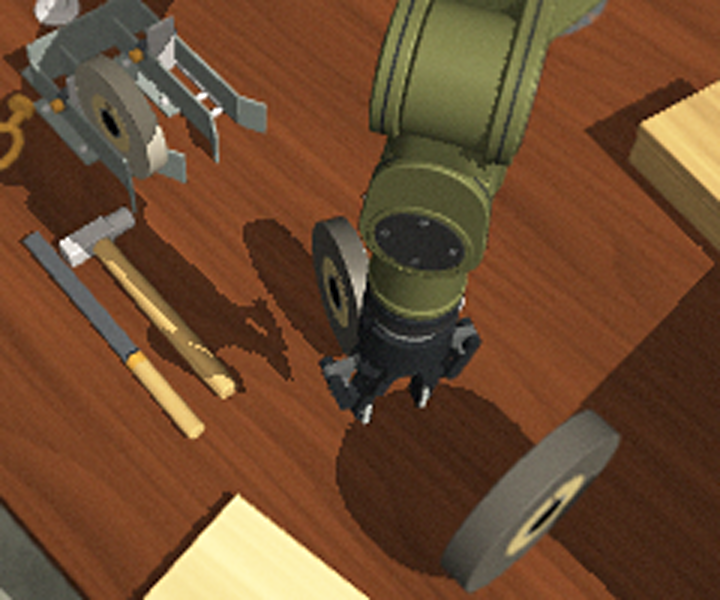

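The wheel is standing and now heads about −114.5°, centred near (566.5,211). The tools are undisturbed. Next is the push along that heading.

```bash
cat >> h.py <<'E'
def push(c,az,s_end,v=60,off=86,z=255,start=-98):
    f=np.array([np.cos(np.radians(az)),np.sin(np.radians(az))]);c=np.array(c)
    p=lambda s,zz:[*(c+s*f),zz]
    m.gripper_to(0,20)
    m.movep(p(start-8,345),down(az)); m.movel(p(start-8,z),v=150,guard=15) and print("GUARD down")
    print("guard",m.movel(p(s_end-off,z),v=v,guard=12),"F",np.round(m.read_ft_force(),1))
    m.hold(.3); return p
E
python3 - <<'E'
from h import *
p=push((566.5,211),-114.5,60)
report("60")
print("guard",m.movel(p(150-86,255),v=60,guard=12),np.round(m.read_ft_force(),1));m.hold(.5)
report("150")
for k in("top","scene"):cv2.imwrite(f"pics/{k}3.png",m.get_image(k)[0])
E
```

```text
guard False F [0.  0.1 0.1]
60 scene all (array([509.6,  89.2]), array([136.5,  26.4]), 64.6) top (array([507.7,  85.9]), array([90.7, 25. ]), 65.7) zmax 154.0
60 top all (array([498. ,  71.4]), array([139. ,  24.9]), 64.0) top (array([499.8,  73.7]), array([93.3, 23.8]), 64.7) zmax 157.0
11.3
guard False [-0.  -0.4  0.2]
150 scene all (array([479.4,  24.9]), array([128.5,  25.4]), 65.1) top (array([479.5,  26.7]), array([86.2, 24. ]), 64.1) zmax 153.0
150 top all (array([473.8,  21.4]), array([142.4,  24.3]), 64.1) top (array([475.6,  23.6]), array([86.4, 23.1]), 64.1) zmax 154.0
13.7
```

Run:
```python
from h import *
report("now")
a=m.get_image("top")[0][170:290,270:470];cv2.imwrite("pics/c4.png",cv2.resize(a,(800,480),interpolation=2))
print(m.read_ee_pos().round(1))
```

```text
now scene all (array([478.1,  23.6]), array([125.2,  26.9]), 63.7) top (array([478. ,  25.5]), array([79. , 25.2]), 66.1) zmax 154.0
13.9
[539.9 152.8 255. ]
```

View pics/c4.png

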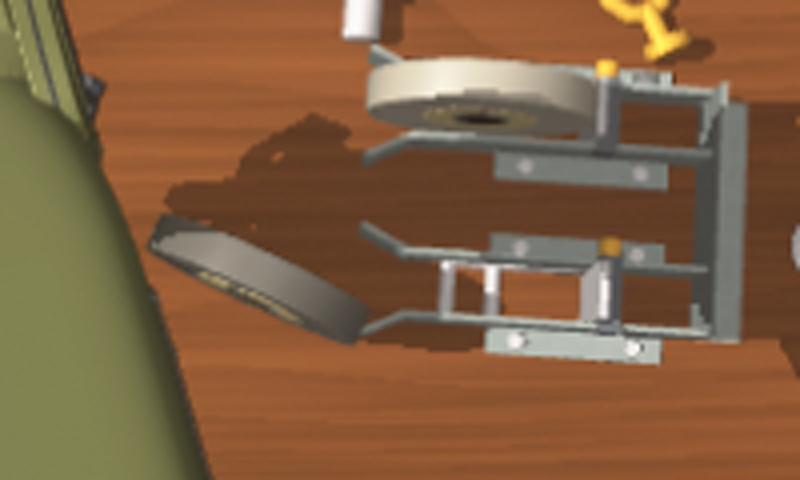

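The wheel has stopped at about (478,24) with its front right at the lower lip tip (crop (365,325)). That is about 7 mm off the bay line, so I'll turn it to about −90°. Rolling from there brings it onto the line at the mouth.

Run:
```python
from h import *
c=(478,25)
m.movel([539.9,152.8,345],v=250)
m.gripper_to(45,20)
m.movep([*c,345],down(-114.5))
twist(c,-114.5,-90,2)
f=(0,1)
m.movel([c[0],c[1]+190,345],v=300)
report("after twist2")
a=m.get_image("top")[0][170:290,270:470];cv2.imwrite("pics/c5.png",cv2.resize(a,(800,480),interpolation=2))
```

```text
w 26.17313193997365
F [-0.8 -0.1  0.4]
after twist2 scene all (array([480.5,  27.4]), array([143.7,  27. ]), -84.4) top (array([480.1,  22.4]), array([82.5, 25.4]), -88.3) zmax 153.0
after twist2 top all (array([475.1,  21.2]), array([143.5,  23.9]), -85.7) top (array([475.9,  22.6]), array([87.2, 22.3]), -85.7) zmax 156.0
19.7
```

View pics/c5.png

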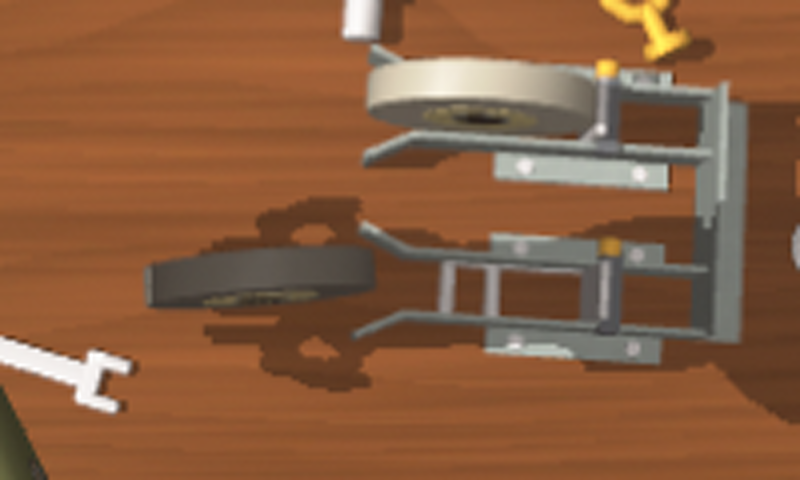

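The wheel is standing in front of the empty bay at about (478,23), heading about −86°. I'll make a small correcting turn.

Run:
```python
from h import *
c=(478,23)
m.movel([*c,345],v=300,orientation=down(-86))
twist(c,-86,-92,1)
m.movel([c[0],c[1]+190,345],v=300)
for i in range(2):report("after twist3")
R0=Rdir(-93,52)
for tipy in(140,100,-40):print(tcp((477,tipy,24),R0).round(),[None if q is None else np.round(q) for q in[m.inverse_kinematics(list(tcp((477,tipy,24),R0)),list(rpy(R0)))]])
```

```text
w 26.20742454407881
F [-1.5 -0.7  0.3]
after twist3 scene all (array([481. ,  24.9]), array([148.2,  27.7]), 85.2) top (array([479.3,  24.4]), array([86.5, 24.5]), 84.8) zmax 154.0
after twist3 top all (array([475.7,  21.2]), array([144.4,  24.2]), 85.7) top (array([476.3,  23.2]), array([91.1, 23.1]), 85.1) zmax 154.0
24.3
after twist3 scene all (array([477.9,  24.6]), array([147.5,  30.8]), 85.6) top (array([477.8,  26.2]), array([85.6, 26.2]), 84.6) zmax 153.0
after twist3 top all (array([476.7,  21. ]), array([144.8,  26.2]), 84.8) top (array([477.4,  22.6]), array([90.7, 25.4]), 85.2) zmax 155.0
24.5
[483. 246. 160.] [array([ 35.,  40., -13.,  63., -29., 134.])]
[483. 206. 160.] [array([ 31.,  38., -17.,  59., -31., 131.])]
[483.  66. 160.] [array([ 18.,  32., -28.,  45., -35., 116.])]
```

Run:
```python
from h import *
c=(478,23)
m.movel([*c,345],v=300,orientation=down(-94.5))
twist(c,-94.5,-92,0)
m.movel([c[0],c[1]+190,345],v=300)
for i in range(2):report("after twist4")
```

```text
w 25.811554761746198
F [ 1.1 -0.6  0.5]
after twist4 scene all (array([479.9,  29.9]), array([136.9,  28.1]), 86.2) top (array([479.7,  24.6]), array([80.8, 25. ]), 83.6) zmax 155.0
after twist4 top all (array([475.2,  21.1]), array([143.7,  23.7]), 85.1) top (array([475.8,  22.2]), array([91.5, 22.6]), 84.9) zmax 156.0
29.1
after twist4 scene all (array([478.8,  25.2]), array([147.2,  29.4]), 85.5) top (array([478.8,  23. ]), array([86.3, 25.8]), 83.6) zmax 154.0
after twist4 top all (array([476.6,  21.2]), array([144. ,  26.1]), 85.5) top (array([476.9,  21.3]), array([88.5, 24.3]), 85.5) zmax 157.0
29.3
```

Run:
```python
from h import *
c=(478,23)
m.movel([*c,345],v=300,orientation=down(-93))
twist(c,-93,-89.5,0)
m.movel([c[0],c[1]+190,345],v=300)
for i in range(2):report("after twist5")
```

```text
w 25.89495264587344
F [-0.7 -0.2  0.3]
after twist5 scene all (array([480.1,  26.7]), array([142.3,  30.3]), -89.0) top (array([479.4,  24.2]), array([82.3, 26.4]), 89.6) zmax 153.0
after twist5 top all (array([476. ,  21.2]), array([143.2,  25.9]), 88.1) top (array([476.7,  20.5]), array([91.8, 23.3]), 87.5) zmax 156.0
33.8
after twist5 scene all (array([479.4,  27. ]), array([141.5,  29.7]), 89.8) top (array([478.5,  24.5]), array([83.3, 27.9]), 89.0) zmax 155.0
after twist5 top all (array([475.4,  21.2]), array([142.9,  23.3]), 89.0) top (array([475.7,  22.9]), array([91.5, 22.4]), 89.3) zmax 156.0
34.0
```

The heading is now about −91°, aimed at the mouth. Next is the low tilted push into the bay.

```bash
cat >> h.py <<'E'
def tilt(tip,az,t=52):
    R=Rdir(az,t);return list(tcp(tip,R)),list(rpy(R))
E
python3 - <<'E'
from h import *
m.gripper_to(0,20)
p,o=tilt((478,112,70),-91.5);m.movep(p,o)
p,o=tilt((478,110,24),-91.5);print(m.movel(p,v=100,orientation=o,guard=15))
p,o=tilt((479,20,24),-92.5);print(m.movel(p,v=35,orientation=o,guard=14),np.round(m.read_ft_force(),1),m.read_ee_pos().round())
m.hold(.4);report("low push")
for k in("top","scene"):cv2.imwrite(f"pics/{k}6.png",m.get_image(k)[0])
a=cv2.imread("pics/top6.png")[170:290,300:470];b=cv2.imread("pics/scene6.png")[110:260,215:395]
cv2.imwrite("pics/c6.png",np.vstack([cv2.resize(a,(425,300),interpolation=2),cv2.resize(b,(425,300),interpolation=2)]))
E
```

```text
False
False [ 0.  -0.8  0. ] [484. 127. 160.]
low push scene all (array([478. , -58.7]), array([143.9,  28.6]), 89.3) top (array([476.7, -59. ]), array([86.7, 26.6]), 88.6) zmax 154.0
low push top all (array([473.7, -64.7]), array([147. ,  24.2]), 88.9) top (array([474.3, -63.6]), array([86.5, 22.7]), 89.0) zmax 156.0
39.1
```

View pics/c6.png

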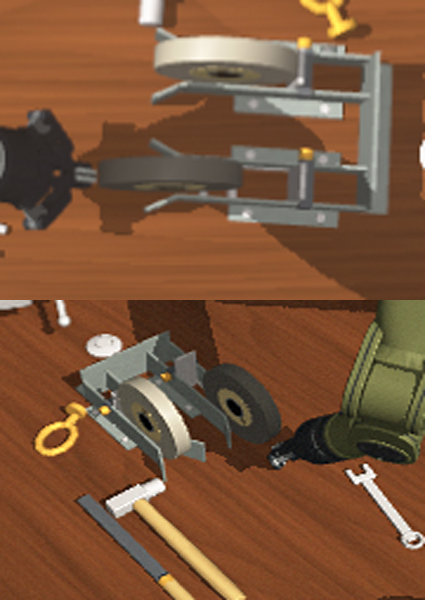

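The wheel is in the mouth of the bay at about (476,−61), upright. I'll keep pushing over the front bar.

Run:
```python
from h import *
L=lambda y:474.7+.0785*(y+100)
for y in(-15,-35,-45,-52):
    p,o=tilt((L(y),y,24),-94);g=m.movel(p,v=25,orientation=o,guard=18)
    print(y,g,np.round(m.read_ft_force(),1),(m.read_ee_pos()+173*Rdir(-94,52)[:,2]).round(1))
    if g: break
m.hold(.3);report("cradle")
for k in("top","scene"):cv2.imwrite(f"pics/{k}7.png",m.get_image(k)[0])
a=cv2.imread("pics/top7.png")[170:290,300:470];b=cv2.imread("pics/scene7.png")[110:260,215:395]
cv2.imwrite("pics/c7.png",np.vstack([cv2.resize(a,(425,300),interpolation=2),cv2.resize(b,(425,300),interpolation=2)]))
```

```text
-15 False [0.5 6.7 0.2] [482.2 -13.9  24.1]
-35 False [-0.   0.4  0. ] [479.6 -35.2  23.9]
-45 False [ 0.6 -0.3 -0.1] [478.9 -45.3  24. ]
-52 False [-0.8 -0.4  0.3] [478.4 -52.2  24. ]
cradle scene all (array([ 476.6, -115.7]), array([143.8,  28.7]), 88.2) top (array([ 476.4, -115.4]), array([84.9, 25.1]), 86.6) zmax 156.0
cradle top all (array([ 472.4, -119.6]), array([139.9,  24.3]), 87.4) top (array([ 473. , -120.5]), array([96.9, 22.9]), 87.7) zmax 159.0
43.2
```

View pics/c7.png

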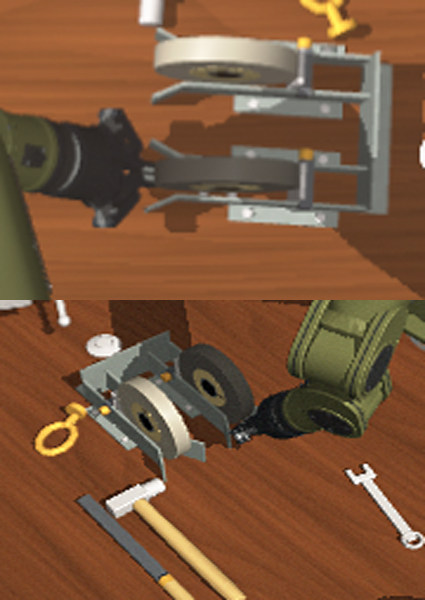

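The bump was felt at 6.7 N, then the force dropped and the wheel centre moved to about y = −119. I'll confirm with a gentle guarded touch, withdraw and look again.

Run:
```python
from h import *
L=lambda y:474.7+.0785*(y+100)
p,o=tilt((L(-62),-62,24),-94);g=m.movel(p,v=15,orientation=o,guard=4)
print(g,np.round(m.read_ft_force(),1),(m.read_ee_pos()+173*Rdir(-94,52)[:,2]).round(1))
p,o=tilt((L(0),0,24),-94);m.movel(p,v=80,orientation=o)
p,o=tilt((L(60),60,90),-94);m.movel(p,v=150,orientation=o)
m.movep([480,260,345],down(-94))
Z=[]
for i in range(3):
    for X in wheelpose():
        b=X[X[:,2]>137];Z.append([*rect(b)[0],rect(b)[2],np.percentile(X[:,2],95)])
print(np.round(Z,1));print(m.read_clock(),m.read_ft_force().round(1))
for k in("top","scene"):cv2.imwrite(f"pics/{k}8.png",m.get_image(k)[0])
a=cv2.imread("pics/top8.png")[120:290,250:490];b=cv2.imread("pics/scene8.png")[110:260,215:395]
cv2.imwrite("pics/c8.png",np.vstack([cv2.resize(a,(425,300),interpolation=2),cv2.resize(b,(425,300),interpolation=2)]))
```

```text
True [ 0.6  1.3 -1.4] [478.4 -55.7  23.5]
[[ 476.7 -117.2   88.7  150.8]
 [ 472.9 -120.7   88.4  154. ]
 [ 476.4 -112.7   89.1  151.7]
 [ 472.8 -120.6   87.8  153.2]
 [ 476.9 -119.5  -89.8  151.4]
 [ 472.9 -120.6   88.6  154.2]]
46.7417 [-0.1 -0.5  0.4]
```

View pics/c8.png

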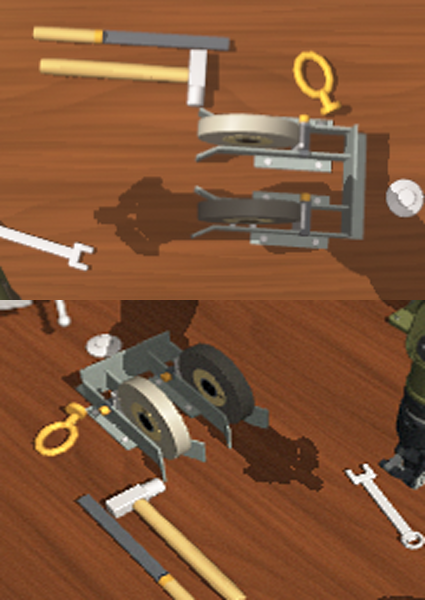

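```bash
python3 -c "
from h import *
m.hold(.3);print(m.close_job(),m.read_clock())"
```

```text
the job is handed in; nothing more can be done
the job is handed in; nothing more can be done
```

The grinding wheel is in the empty bay (bay_b), upright on the cradle's two bars, and I handed the job in at about 47 s of the 72 s allowed.

**What I did:** I turned the wheel on the spot with the jaws loosely around it and pushed it along on its rim with the shut fingers. I turned it again in front of the mouth and rolled it in with a low tilted push. The fingers then backed off, so nothing touches it.

**Last checks:**
- **Bump:** the front bar gave 6.7 N when read just after the push, with no guard stop (guards were 12–18 N). After that the force fell to about zero.
- **Position:** the wheel centre measured about (474.8, −118.6) against the (473, −120.5) I expected from the bars and end plate.
- **Height:** the wheel's top measured about 2–3 mm higher than on the bench, as it should on both bars.
- **Touch test:** a gentle final touch met the wheel about 3 mm before the spot I had worked out, and it resisted.
- **Tools:** they look undisturbed in the last pictures.

**What disagreed:**
- **Coasting:** the wheel coasted farther than stated on the first push, 6 to 8 cm instead of 1 to 3. It came to rest with its front at a lip of the rack.
- **Extra turns:** the loose jaws had 2–3° of play, so I needed three extra small turns to aim it.
- **Cameras:** the two cameras disagreed by about 4 mm across the bay. In the last pictures the wheel read about 3–4° off the bay's direction, which the bay's side clearance allows.

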